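# Pin the lantern and hold its lid half-way to the lock

## Task

Take the red-headed pin out of its block and push it down through the fork and the lantern's lug until its head sits on the fork. Then lower the lid into the lantern with its handle in line with the white marks, turn it clockwise (seen from above) only half-way to the lock, so that the handle points at the yellow marks, and finish while still gripping the handle, holding the lid there, down on the rim. Never turn it on to the click (red marks), and leave the other things on the table where they stand.

Things in the scene. Friction and masses are not known exactly. Their poses are not given: they have to be found in the camera images.
- lantern: Round grey lantern with frosted white windows on a stand, fixed to the table. Origin: on its axis, at table height; z up. Body 104 mm across (stand's foot 124 mm), flat rim 100 mm high. White marks on the rim at its +x and -x sides show the two notches of the mouth; a blue fork on its -y side takes the pin.
- rim (a point): Centre of the lantern's mouth, on the axis at rim height (100 mm). Mouth: 50 mm diameter, inner flange 6 mm thick with two notches 13 mm wide, reaching 34 mm from the axis, at the lantern's +x and -x. Under the flange a free channel lets the lugs turn clockwise; stiff posts stand in their way anticlockwise (not the right way).
- halfway_mark (a point): One of the two yellow marks on the rim (49 mm from the axis), 45 degrees clockwise of the white mark at +x seen from above; the second lies across from it. Red marks (lock) lie 90 degrees clockwise of the white ones. A sprung catch meets the lugs from about 60 degrees on; they click past it at 90.
- fork_hole (a point): Centre of the pin hole at the upper face of the blue fork's top plate (40 x 44 mm, 40 mm above the table), 95 mm from the lantern's axis on its -y side. Hole 11 mm diameter, vertical, through both fork plates and the lantern's brass lug between them, all fixed and in line; open below.
- lid: Green round lid standing upright on the wooden disc, about 0.16 kg (30 percent either way). Origin: centre of its plug's underside; z up, x along the handle. Plug 44 mm diameter, 18 mm high; disc 76 mm diameter, 18 to 24 mm up, which rests on the lantern's rim: lid origin then 82 mm above the table. A half turn of the lid makes no difference. No spring; it turns freely up to the catch.
- handle (a point): Middle of the lid's dark handle bar, 38 mm above the lid's origin: bar 50 mm along the lid's x, 16 mm across y, 28 mm high (24 to 52 mm above the lid's origin). Grip it across the 16 mm.
- lug (a point): Outer end of one of the lid's two brass lugs, at the lid's +x (the other at -x), 30 mm from its axis, 5 mm above its origin; lugs 8 mm wide, 2 to 8 mm above the origin. They pass down through the notches and have 4 mm of vertical play under the flange.
- slice: Fixed wooden disc, 210 mm diameter, 20 mm thick, the lid stands on it; origin at the centre of its underside
- pin: Upright pin, about 0.05 kg. Origin: centre of its lower tip; z up. Steel shank 8 mm diameter, 36 mm long, with a chamfered tip; red cylindrical head 18 mm diameter, from 36 to 64 mm up. Starts standing loose in its block, the head resting on the block's top. Seated in the fork, the head rests on the top plate and the origin is 4 mm above the table.
- pin_block: Fixed wooden block 50 x 50 x 44 mm with an 11 mm hole down its middle that holds the pin; origin at the centre of its underside
- candle_a: Bystander: loose silver candle, 50 mm diameter, 70 mm high; origin at the centre of its base
- candle_b: Bystander: loose silver candle like the other, 50 mm diameter, 70 mm high; origin at the centre of its base
- cone: Bystander: loose brown fir cone, 50 mm diameter, 50 mm high; origin at the centre of its base
- tape: Bystander: loose roll of paper tape lying flat, 80 mm diameter, 20 mm high; origin at the centre of its underside
- bead_jar: Bystander: loose amber jar with white cap, 56 mm diameter, 70 mm high; origin at the centre of its base
Things that resemble listed ones, but are neither listed nor needed, are in the scene too. Of the things that look like the lid, the smallest one is meant.

How it is judged:
On the way, in this order (a step that is already met when the one before it is completed fails the run):
1. the pin is through fork and lug, its head down on the fork (horizontal distance between pin and fork_hole below 0.005 m and z of pin in the frame of lantern between 0 and 0.0065 m and angle between pin's own z axis and vertical below 0.12 rad), for 0.2 s.
2. the lid is down on the rim, handle in line with the white marks (within 15 degrees), the pin still seated (all of step 1 and horizontal distance between lid and lantern below 0.005 m and z of lid in the frame of lantern between 0.078 and 0.085 m and angle between lid's own z axis and vertical below 0.08 rad and angle between the x axis of lid and the x axis of lantern, either way round below 0.26 rad), for 0.1 s.
At the end, for the whole second after the job is handed in: The pin is seated (head within 2.5 mm of the fork, upright, within 5 mm of the hole's centre); the lid is centred within 5 mm, level, within 3 mm of resting on the rim, turned clockwise 45 degrees from the white marks (within 10 degrees) and still; the fingers grip it with more than 2 N (all of step 1 and horizontal distance between lid and lantern below 0.005 m and z of lid in the frame of lantern between 0.078 and 0.085 m and angle between lid's own z axis and vertical below 0.08 rad and ((x of lug in the frame of lantern above 0 m and y of lug in the frame of lantern below 0 m) or (x of lug in the frame of lantern below 0 m and y of lug in the frame of lantern above 0 m)) and angle between the x axis of lid and the x axis of lantern, either way round between 0.6 and 0.97 rad and contact force between the fingers and lid above 2 N and angular speed of lid below 0.1 rad/s and linear speed of lid below 0.02 m/s); the arm keeps its last pose, push and grip.
It fails at once if the lid is turned on to the click (more than 63 degrees) (horizontal distance between lid and lantern below 0.005 m and z of lid in the frame of lantern between 0.078 and 0.085 m and angle between lid's own z axis and vertical below 0.08 rad and angle between the x axis of lid and the x axis of lantern, either way round above 1.1 rad).
It fails at once if a candle, the cone, the tape or the jar is pushed more than 30 mm or knocked over (distance of any of candle_a, candle_b, cone, tape, bead_jar from where it was at the start of the episode above 0.03 m or angle between any of candle_a, candle_b, cone, tape, bead_jar's own z axis and vertical above 0.5 rad).
It also fails if it takes over 51 s, if anything falls off the work surface, if the arm or the gripper's body presses on something with over 40 N, if the wrist force passes 120 N, or if a joint passes its speed limit or range.

## Robot

A 7-joint arm with a two-finger parallel gripper is mounted at the origin on the work surface. World frame = base frame: x ahead of the robot, y to its left, z up, the work surface at z = 0. Lengths are in m, angles in rad, forces in N, time in s.
With the tool pointing down it reaches from about 0.4 to 0.85 m from the base axis. Payload 10.4 kg.
Tool frame: the origin (TCP) lies at the very end of the fingers, on their centre line; the grasp point (between the pads) lies 19 mm behind it (r.pinch_z is the distance from the TCP to the grasp point, in m); z points along the fingers, y is the line along which they close (so a half turn about z gives the same grasp; the last joint's range is limited). The gripper opens to 87 mm and grips with 3 to 60 N. Pads are 19 mm wide; open, the fingers measure 117 mm over their backs; the gripper's body (75 mm by 190 mm) begins 51 mm behind the grasp point.
Start: joints at [1.152, 0.332, -0.065, 1.46, 0.022, 1.35, -0.088], TCP at [0.241, -0.577, 0.2] pointing down, gripper open.
Joint ranges: [-2.6, 2.6], [-0.5, 2.12], [-1.47, 1.34], [0.16, 2.42], [-1.27, 4.41], [0.06, 2.06], [-2.6, 2.6]. Speed limits (rad/s): [2.22, 2.22, 2.79, 2.79, 3.14, 3.14, 3.14].

## Interface

Orientations are given as a unit quaternion [x, y, z, w].
In Python, from bench import r, camera gives the robot as it stands. The module is installed in compiled form; this text tells all that it offers.
- The arm moves only by the shell command python3 -m pendant 'ROWS' [FORCE]. ROWS is JSON, a list of rows, each an object with "dp": the shift along the tool's x, y, z as a fraction of full scale, a list of three; "rotation": the turn, a rotation vector about the tool's x, y, z as a fraction of full scale, a list of three; "jaw": the opening, from 0 (shut) to 1 (fully open). A call has 1 to 8 rows; each row is the pose to reach, as a shift and turn from the pose commanded when the call began, along the tool's axes at that moment, turning the shorter way round; what a row does not reach only later rows make up. Full scale, the value 1, is 0.15 m for a shift and 2 pi rad for a turn. A row lasts 1/8 s, in which the tool goes at most 62.5 mm and 10.7 degrees, less where a joint would pass 70% of its speed; a pose out of reach is approached as far as the arm can. A call with a number of a shift or a turn outside -1 to 1 is refused whole. A call with a gripper value outside its range is refused whole. The fingers move at their own pace and stop on an object; FORCE is the grip in N (left out, the last holds). Time passes only in rows, so rows that repeat a pose let the fingers close. It gives the time, the measured TCP pose, the force, the opening and the grip force at its end, in the units of the state.
- r.read_state(): the state, without advancing time (a new reading comes with each control period).
- camera(name): name is "scene" or "top" or "wrist"; returns a dict with "image" (420x560x3 uint8, red, green, blue), "z_map" (420x560 float32, m along the optical axis (not along the pixel's ray), 0 where there is no reading), "mtx" (3x3 intrinsics, pixels), "distortion" ([k1, k2, p1, p2, k3] as OpenCV has them; the pictures are not rectified), "T" (4x4, takes a point from camera to world coordinates). Camera axes: x right, y down, z forward; pixel columns grow to the right and rows downward; lengths in m; the calibration is good to about 2 mm. A picture is of the moment at which its call begins.
- r.close_job(): hands the job in; it is judged then, once.
The state is a dict: "time": time; "joint_positions": joint angles; "joint_vel": joint speeds; "joint_torque": joint torques, N m; "ee_pos": TCP position; "eef_rot": TCP orientation; "ft_force": force on the tool from outside, world axes, zero at the start; "torque": the same for the moment, N m; "width": finger opening in m; "grip_force": force on a finger pad.
Only numpy, scipy, OpenCV 4.12 (cv2) and the standard library are available. Lean on these libraries where they do the work, as an engineer would, in place of code of your own. Each camera call takes 0.05 s, during which the arm holds its last target. There are 200 camera calls.

## Working session

There is one attempt and no reset: what is moved stays moved. The work goes in short steps, Python scripts to look and compute and a shell command to move; the robot and the scene stay as the last step left them, time stands still between calls to the robot, and variables do not carry over. Pictures are saved under pics/ and viewed, at most 10 in all, crops included, and the job is handed in when it is done.

```bash
mkdir -p pics; cat > h.py <<'E'
import numpy as np, cv2
from bench import r, camera
from scipy.spatial.transform import Rotation as R
def snap(n,name=None):
    c=camera(n)
    if name: cv2.imwrite('pics/%s.png'%name, c['image'][:,:,::-1])
    return c
def ray(c,uv):
    p=cv2.undistortPoints(np.array(uv,float).reshape(-1,1,2),c['mtx'],c['distortion']).reshape(-1,2)
    d=np.c_[p,np.ones(len(p))]@c['T'][:3,:3].T
    return c['T'][:3,3],d
def onplane(c,uv,z):
    o,d=ray(c,uv); return o+d*((z-o[2])/d[:,2])[:,None]
def cloud(c):
    h,w=c['z_map'].shape; v,u=np.mgrid[:h,:w]
    p=cv2.undistortPoints(np.stack([u.ravel(),v.ravel()],1).astype(float).reshape(-1,1,2),c['mtx'],c['distortion']).reshape(-1,2)
    P=np.c_[p,np.ones(len(p))]*c['z_map'].reshape(-1,1)
    return (P@c['T'][:3,:3].T+c['T'][:3,3]).reshape(h,w,3)
def tri(c1,uv1,c2,uv2):
    o1,d1=ray(c1,[uv1]);o2,d2=ray(c2,[uv2]);d1=d1[0];d2=d2[0]
    s=np.linalg.lstsq(np.c_[d1,-d2],o2-o1,rcond=None)[0]
    a=o1+s[0]*d1;b=o2+s[1]*d2
    return (a+b)/2,np.linalg.norm(a-b)
def plan(target,yaw_y,zdir=None):
    """shift (fraction of .15) and rotation (fraction of 2pi) in tool axes; yaw_y = world angle of finger closing line"""
    s=r.read_state();Rc=R.from_quat(s['eef_rot'])
    d=Rc.inv().apply(np.array(target)-s['ee_pos'])/.15
    y=np.array([np.cos(yaw_y),np.sin(yaw_y),0]);out=[]
    for k in(1,-1):
        yy=y*k;z=np.array([0,0,-1.]);x=np.cross(yy,z)
        rv=(Rc.inv()*R.from_matrix(np.c_[x,yy,z])).as_rotvec()/(2*np.pi);out.append(rv)
    print('dp',d.round(4),'rot',[o.round(4).tolist() for o in out],'pos',np.round(s['ee_pos'],4),'q7',np.round(s['joint_positions'],2),'t',s['time'])
E
python3 - <<'E'
from h import *
for n in('scene','top','wrist'):
    c=snap(n,n+'0'); print(n,c['T'].round(3).tolist(),c['mtx'].round(1).tolist(),c['distortion'])
print(r.read_state())
E
```

```text
scene [[-0.77, 0.451, -0.452, 1.069], [0.638, 0.54, -0.548, 0.58], [-0.003, -0.711, -0.703, 0.886], [0.0, 0.0, 0.0, 1.0]] [[458.4, 0.0, 274.6], [0.0, 458.4, 207.4], [0.0, 0.0, 1.0]] [-0.12766901  0.          0.          0.          0.        ]
top [[-0.004, -0.996, 0.093, 0.439], [-1.0, 0.004, -0.001, -0.027], [0.001, -0.093, -0.996, 1.259], [0.0, 0.0, 0.0, 1.0]] [[423.7, 0.0, 276.2], [0.0, 423.7, 211.4], [0.0, 0.0, 1.0]] [-0.1191606  0.         0.         0.         0.       ]
wrist [[0.385, -0.892, -0.237, 0.304], [-0.923, -0.372, -0.099, -0.55], [-0.0, 0.256, -0.967, 0.383], [0.0, 0.0, 0.0, 1.0]] [[355.9, 0.0, 274.4], [0.0, 355.9, 213.1], [0.0, 0.0, 1.0]] [-0.01401872  0.          0.          0.          0.        ]
{'time': 0.15, 'joint_positions': array([ 1.15243021,  0.33273625, -0.06470968,  1.46079194,  0.02162188,
        1.34988242, -0.08851443]), 'joint_vel': array([ 0.00082582, -0.00251689,  0.00155466, -0.00245946,  0.00039085,
       -0.00050551,  0.00114785]), 'joint_torque': array([ 1.21599096e-03, -6.23632550e+01,  2.52236892e-02, -3.90143967e+01,
       -6.11706544e-02,  3.72276083e-02,  1.01466151e-04]), 'ee_pos': array([ 0.24081431, -0.57638216,  0.19920999]), 'eef_rot': array([ 9.80483093e-01,  1.96602620e-01, -1.43060578e-04, -5.42328280e-04]), 'ft_force': array([-0.9657458 , -0.48438747, -0.6107235 ]), 'torque': array([ 0.03029429, -0.04132273,  0.10451531]), 'grip_force': 0.0, 'width': 0.08694045110479487}
```

View pics/top0.png

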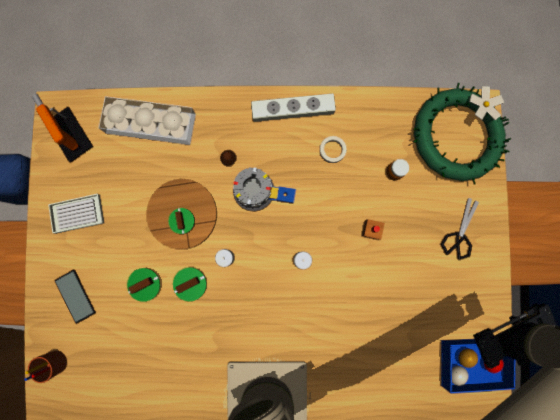

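View pics/scene0.png

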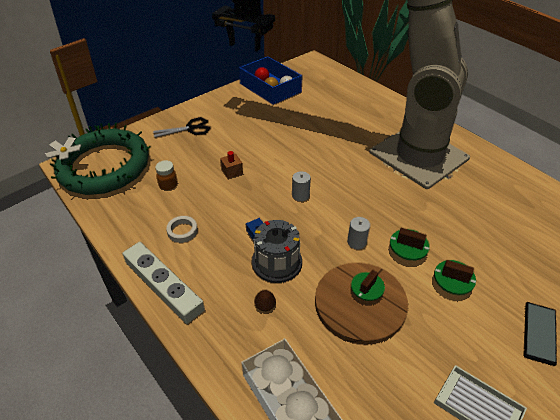

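Top view: the pin's red head is at (375,229) on its block. Possible mix-ups are the red ball in the box (493,366) and red rim marks near (237,184). Lid candidates are (181,221) on the wooden disc, and (144,285) and (189,284) on the table, both larger. I choose (181,221). The lantern is at (254,188), with the blue fork at (287,195). In the scene view the pin is at (231,160), the lid at (368,287), the lantern at (277,240) and the fork at (256,228).

```bash
cat > m.py <<'E'
from h import *
def hsv(c): return cv2.cvtColor(c['image'],cv2.COLOR_RGB2HSV)
def blobs(c,lo,hi,roi,amin=8):
    m=cv2.inRange(hsv(c),lo,hi); k=np.zeros_like(m);x0,y0,x1,y1=roi;k[y0:y1,x0:x1]=m[y0:y1,x0:x1]
    n,l,s,ce=cv2.connectedComponentsWithStats(k)
    return [(s[i,4],ce[i].round(1),l==i) for i in np.argsort(-s[:,4]) if i and s[i,4]>=amin]
E
python3 - <<'E'
from m import *
T=snap('top');S=snap('scene');PT=cloud(T);PS=cloud(S)
def show(nm,c,P,*a):
    for n,ce,m in blobs(c,*a)[:4]:
        q=P[m]; zt=np.percentile(q[:,2],90); t=q[q[:,2]>zt-.006]
        print(nm,n,ce,'med',np.median(q,0).round(4),'ztop',zt.round(4),'topmean',t.mean(0).round(4),'mid',((t.min(0)+t.max(0))/2).round(4))
show('pinT',T,PT,(0,150,90),(6,255,255),(360,215,390,245))
show('pinS',S,PS,(0,150,60),(6,255,255),(215,140,245,185))
show('forkT',T,PT,(105,120,60),(125,255,255),(265,175,310,215))
show('forkS',S,PS,(105,120,40),(125,255,255),(235,210,280,250))
show('lidT',T,PT,(55,100,40),(75,255,255),(150,190,215,250))
show('lidS',S,PS,(55,100,40),(75,255,255),(330,260,410,310))
# lantern rim points, tops
for nm,P in(('T',PT),('S',PS)):
    q=P.reshape(-1,3);
    L=q[(abs(q[:,2]-.1)<.012)&(abs(q[:,0]-.6)<.25)&(abs(q[:,1])<.15)]
    print(nm,'rim',len(L),L.mean(0).round(4),L.min(0).round(4),L.max(0).round(4))
a=T['image'][150:230,210:310];b=T['image'][190:250,150:230]
cv2.imwrite('pics/crop1.png',np.hstack([cv2.resize(a[:,:,::-1],None,fx=4,fy=4,interpolation=2),cv2.resize(b[:,:,::-1],(400,320),interpolation=2)]))
E
```

```text
pinT 32 [376.2 228.4] med [ 0.502  -0.3098  0.0731] ztop 0.0755 topmean [ 0.5011 -0.3111  0.0735] mid [ 0.5008 -0.3112  0.0735]
pinS 18 [229.8 152.7] med [ 0.5021 -0.3083  0.0722] ztop 0.075 topmean [ 0.5019 -0.3085  0.0725] mid [ 0.501  -0.3083  0.0726]
pinS 18 [229.9 158.6] med [ 0.5059 -0.3047  0.0552] ztop 0.0626 topmean [ 0.5069 -0.3048  0.0609] mid [ 0.5067 -0.3057  0.0604]
forkT 212 [285.2 194.4] med [ 0.6014 -0.0572  0.0405] ztop 0.0439 topmean [ 0.6036 -0.0568  0.0413] mid [ 0.6037 -0.056   0.0434]
forkS 131 [253.9 224.7] med [ 0.6064 -0.0646  0.04  ] ztop 0.0421 topmean [ 0.6051 -0.0645  0.0401] mid [ 0.604  -0.0588  0.0404]
lidT 218 [187.  219.4] med [0.5315 0.2287 0.045 ] ztop 0.0484 topmean [0.5304 0.2272 0.0521] mid [0.5015 0.1117 0.6506]
lidT 148 [173.9 222.7] med [0.5202 0.2673 0.0449] ztop 0.0485 topmean [0.5218 0.2665 0.0465] mid [0.5261 0.2634 0.0588]
lidS 496 [367.6 287. ] med [0.5317 0.2592 0.0446] ztop 0.0467 topmean [0.5342 0.2555 0.0518] mid [0.7787 0.3968 0.4633]
T rim 824 [0.6186 0.0382 0.1002] [ 0.5682 -0.0118  0.0881] [0.6715 0.0883 0.1083]
S rim 1076 [0.623  0.0458 0.0987] [ 0.567  -0.0099  0.088 ] [0.6718 0.0939 0.1055]
```

View pics/crop1.png

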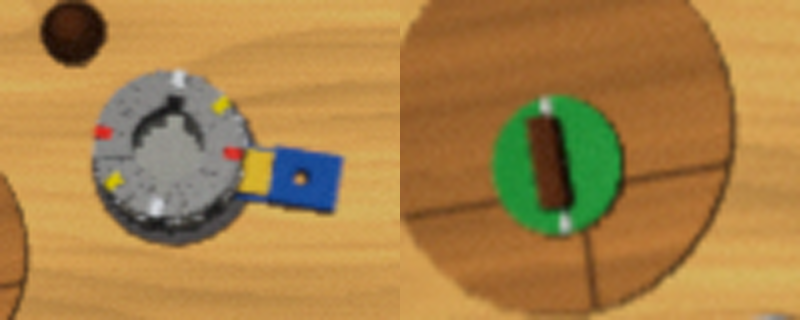

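The crop shows the lid on the disc: smallest green disc, handle almost along the image's vertical, white marks at both ends. On the lantern the white marks are at the top and bottom, yellow clockwise of them, and red toward the fork. Next I approach above the pin and measure it with the wrist camera.

```bash
python3 -c "
from h import *
plan([.501,-.31,.16],np.radians(-9))"
```

```text
dp [ 2.2848 -0.9706  0.2639] rot [[-0.0001, -0.0, -0.162], [-0.0001, 0.0001, 0.338]] pos [ 0.2409 -0.5765  0.1995] q7 [ 1.15  0.33 -0.06  1.46  0.02  1.35 -0.09] t 0.25
```

```bash
python3 -m pendant '[{"dp":[0.4,-0.17,0],"rotation":[0,0,0],"jaw":1},{"dp":[0.8,-0.34,0],"rotation":[0,0,0],"jaw":1},{"dp":[1,-0.42,0],"rotation":[0,0,0],"jaw":1}]' 20 && python3 -m pendant '[{"dp":[0.4,-0.17,0],"rotation":[0,0,0],"jaw":1},{"dp":[0.8,-0.34,0],"rotation":[0,0,0],"jaw":1},{"dp":[1,-0.42,0],"rotation":[0,0,0],"jaw":1}]' && python3 -m pendant '[{"dp":[0.285,-0.13,0.1],"rotation":[0,0,-0.05],"jaw":1},{"dp":[0.285,-0.13,0.26],"rotation":[0,0,-0.1],"jaw":1},{"dp":[0.285,-0.13,0.26],"rotation":[0,0,-0.162],"jaw":1},{"dp":[0.285,-0.13,0.26],"rotation":[0,0,-0.162],"jaw":1},{"dp":[0.285,-0.13,0.26],"rotation":[0,0,-0.162],"jaw":1},{"dp":[0.285,-0.13,0.26],"rotation":[0,0,-0.162],"jaw":1},{"dp":[0.285,-0.13,0.26],"rotation":[0,0,-0.162],"jaw":1}]'
python3 - <<'E'
from m import *
c=snap('wrist','w1');T=snap('top');S=snap('scene')
P=cloud(c)
for n,ce,m in blobs(c,(0,150,60),(7,255,255),(0,0,560,420),60)[:4]:
    q=P[m]; zt=np.percentile(q[:,2],80);t=q[abs(q[:,2]-zt)<.005]
    vv,uu=np.nonzero(m&(abs(P[:,:,2]-zt)<.005)); (cx,cy),rad=cv2.minEnclosingCircle(np.c_[uu,vv].astype(np.float32))
    print(n,ce,zt,t.mean(0).round(4),'circ',cx,cy,rad,onplane(c,[[cx,cy]],zt).round(4))
plan([.501,-.31,.05],np.radians(-9))
E
```

```text
time: 0.62
ee_pos: [0.3576, -0.458, 0.2]
eef_rot: [0.98, 0.198, 0.0, -0.0]
ft_force: [0.3, 0.2, -0.4]
width: 0.0873
grip_force: 0.0
time: 1.0
ee_pos: [0.4715, -0.3416, 0.2]
eef_rot: [0.98, 0.198, 0.0, -0.0]
ft_force: [0.3, -1.0, -0.1]
width: 0.0872
grip_force: 0.0
time: 1.88
ee_pos: [0.501, -0.3103, 0.1608]
eef_rot: [0.761, 0.649, -0.0, -0.0]
ft_force: [-0.3, 0.2, -0.4]
width: 0.0867
grip_force: 0.0
470 [273.6 208.1] 0.07179595051652223 [ 0.4994 -0.3118  0.0712] circ 273.61590576171875 210.39404296875 10.931156158447266 [[ 0.4994 -0.3116  0.0718]]
dp [ 0.0019 -0.0011  0.7388] rot [[-0.0, 0.0, -0.0003], [0.0, 0.0, 0.4997]] pos [ 0.5011 -0.3103  0.1608] q7 [ 0.81  0.31 -0.41  1.6   0.13  1.27  0.22] t 2.025
```

View pics/w1.png

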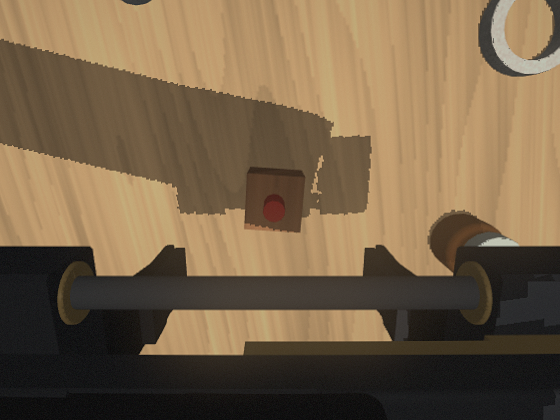

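The wrist view shows the pin's head at (274,208), centred between the fingers and standing in its block, with the jar well clear at (470,240). Height from three views is about 72 mm. Next: descend and grip.

```bash
python3 -m pendant '[{"dp":[0,0,0.35],"rotation":[0,0,0],"jaw":1},{"dp":[0,0,0.6],"rotation":[0,0,0],"jaw":0.6},{"dp":[0,0,0.745],"rotation":[0,0,0],"jaw":0.5},{"dp":[0,0,0.745],"rotation":[0,0,0],"jaw":0},{"dp":[0,0,0.745],"rotation":[0,0,0],"jaw":0},{"dp":[0,0,0.745],"rotation":[0,0,0],"jaw":0},{"dp":[0,0,0.745],"rotation":[0,0,0],"jaw":0},{"dp":[0,0,0.745],"rotation":[0,0,0],"jaw":0}]' 25
```

```text
time: 3.02
ee_pos: [0.5013, -0.3104, 0.0495]
eef_rot: [0.76, 0.649, 0.0, 0.0]
ft_force: [-0.7, -0.4, 0.2]
width: 0.025
grip_force: 0.0
```

```bash
python3 -m pendant '[{"dp":[0,0,0],"rotation":[0,0,0],"jaw":0},{"dp":[0,0,0],"rotation":[0,0,0],"jaw":0},{"dp":[0,0,0],"rotation":[0,0,0],"jaw":0},{"dp":[0,0,0],"rotation":[0,0,0],"jaw":0}]' && python3 -m pendant '[{"dp":[0,0,-0.2],"rotation":[0,0,0],"jaw":0},{"dp":[0,0,-0.5],"rotation":[0,0,0],"jaw":0},{"dp":[0,0,-0.8],"rotation":[0,0,0],"jaw":0},{"dp":[0,0,-0.8],"rotation":[0,0,0],"jaw":0}]'
python3 - <<'E'
from h import *
plan([.57,-.14,.168],np.radians(-9))
E
```

```text
time: 3.52
ee_pos: [0.4998, -0.3107, 0.0503]
eef_rot: [0.761, 0.649, -0.001, -0.001]
ft_force: [-11.7, 3.7, 17.3]
width: 0.0005
grip_force: 8.6
time: 4.03
ee_pos: [0.5031, -0.3112, 0.1731]
eef_rot: [0.76, 0.649, 0.001, 0.003]
ft_force: [0.9, 0.5, -0.8]
width: 0.0002
grip_force: 0.0
dp [1.1971 0.2617 0.0323] rot [[0.001, 0.0004, -0.0], [0.0007, -0.0015, 0.5]] pos [ 0.5031 -0.3112  0.1731] q7 [ 0.82  0.3  -0.41  1.58  0.12  1.28  0.23] t 4.025
```

The fingers closed to nothing, so I look again.

```bash
python3 - <<'E'
from m import *
c=snap('wrist');S=snap('scene');T=snap('top')
a=c['image'][100:300,180:380];b=S['image'][120:200,190:290];d=T['image'][200:260,340:420]
f=lambda i,w,h:cv2.resize(i[:,:,::-1],(w,h),interpolation=2)
cv2.imwrite('pics/c2.png',np.hstack([f(a,300,300),f(b,375,300)]))
for n,cc,roi in(('w',c,(0,0,560,420)),('S',S,(200,120,290,200)),('T',T,(340,200,420,260))):
    P=cloud(cc)
    for k,ce,m in blobs(cc,(0,150,60),(7,255,255),roi,10)[:3]:
        q=P[m];print(n,k,ce,np.median(q,0).round(4),np.percentile(q[:,2],90).round(4))
E
```

```text
w 439 [271.4 203.7] [ 0.5004 -0.3102  0.0711] 0.0721
S 36 [230.1 156.3] [ 0.505  -0.3037  0.0639] 0.0729
T 35 [375.8 228.2] [ 0.5021 -0.3098  0.0727] 0.075
```

View pics/c2.png

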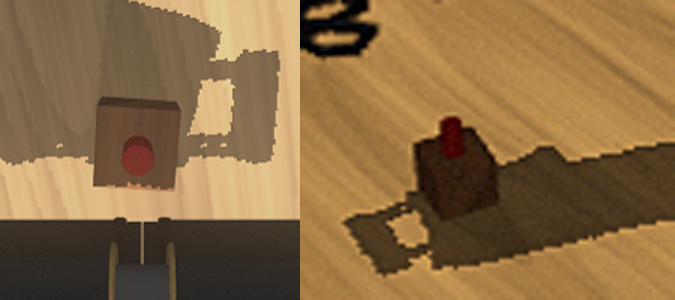

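The pin still stands in its block with its head top at 72 mm; wrist pixel (271,204). I repeat in smaller steps and look before closing fully.

```bash
python3 -m pendant '[{"dp":[0,0,0],"rotation":[0,0,0],"jaw":0.6},{"dp":[0,0,0],"rotation":[0,0,0],"jaw":0.6},{"dp":[0,0,0],"rotation":[0,0,0],"jaw":0.6},{"dp":[0,0,0],"rotation":[0,0,0],"jaw":0.6}]'; python3 -m pendant '[{"dp":[0,0,0.3],"rotation":[0,0,0],"jaw":0.45},{"dp":[0,0,0.6],"rotation":[0,0,0],"jaw":0.4},{"dp":[0,0,0.81],"rotation":[0,0,0],"jaw":0.4},{"dp":[0,0,0.81],"rotation":[0,0,0],"jaw":0.4},{"dp":[0,0,0.81],"rotation":[0,0,0],"jaw":0.4}]'
python3 - <<'E'
from m import *
c=snap('wrist');S=snap('scene')
a=c['image'][150:350,130:420];b=S['image'][100:190,180:290]
f=lambda i,w,h:cv2.resize(i[:,:,::-1],(w,h),interpolation=2)
cv2.imwrite('pics/c3.png',np.hstack([f(a,400,276),f(b,337,276)]))
plan([.5005,-.3108,.05],np.radians(-9))
E
```

```text
time: 4.68
ee_pos: [0.5011, -0.3103, 0.1689]
eef_rot: [0.76, 0.649, -0.0, -0.0]
ft_force: [-0.0, 0.4, -0.8]
width: 0.0329
grip_force: 0.0
time: 5.3
ee_pos: [0.502, -0.3107, 0.0491]
eef_rot: [0.76, 0.649, 0.0, 0.001]
ft_force: [-0.1, 1.3, 0.3]
width: 0.0349
grip_force: 0.0
dp [-0.0016 -0.0116 -0.0035] rot [[0.0004, 0.0002, -0.0], [0.0003, -0.0007, 0.5]] pos [ 0.5023 -0.3108  0.0495] q7 [ 0.8   0.41 -0.4   1.71  0.18  1.05  0.19] t 5.4
```

View pics/c3.png

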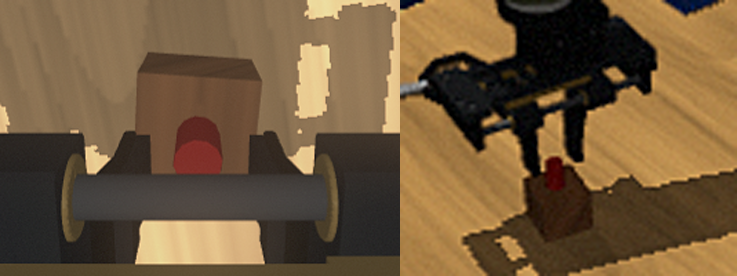

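The crop shows the fingers astride the head laterally, but their tips look higher or farther back than reported. I measure the tips from the depth clouds.

```bash
python3 - <<'E'
from m import *
for n in('scene','wrist','top'):
    c=snap(n);P=cloud(c);V=c['image'].max(2)
    q=P[(V<75)&(c['z_map']>0)]; s=np.array(r.read_state()['ee_pos'])
    y=np.array([np.cos(np.radians(-9)),np.sin(np.radians(-9)),0]);x=np.array([.156,.988,0])
    d=q-s; L=np.c_[d@x,d@y,q[:,2]]
    k=(abs(L[:,0])<.04)&(abs(L[:,1])<.06)&(L[:,2]>.03)
    L=L[k]
    for z0 in np.arange(.046,.12,.008):
        for sg in(1,-1):
            g=L[(abs(L[:,2]-z0)<.004)&(L[:,1]*sg>0)]
            if len(g)>3: print(n,z0.round(3),sg,len(g),'x',np.percentile(g[:,0],[5,50,95]).round(4),'y',np.percentile(g[:,1],[5,50,95]).round(4))
    m=blobs(c,(0,150,60),(7,255,255),(200,120,420,330) if n!='scene' else (200,120,290,200))[0][2]
    d=P[m]-s;print(n,'pin',np.median(d@x),np.median(d@y),P[m][:,2].max())
E
```

```text
scene 0.046 1 77 x [-0.02    0.0078  0.0234] y [0.0024 0.014  0.0239]
scene 0.046 -1 66 x [-0.0157  0.0099  0.0284] y [-0.0248 -0.0157 -0.0019]
scene 0.054 1 10 x [-0.0028  0.0037  0.01  ] y [0.0025 0.0064 0.0085]
scene 0.054 -1 5 x [0.0048 0.0075 0.0095] y [-0.0082 -0.0031 -0.0013]
scene 0.062 1 7 x [0.0015 0.0088 0.0104] y [0.0011 0.0063 0.0081]
scene 0.062 -1 4 x [0.0086 0.0095 0.012 ] y [-0.0031 -0.0011 -0.0003]
scene 0.07 1 11 x [-0.0008  0.0071  0.0123] y [0.0005 0.006  0.0206]
scene 0.07 -1 7 x [-0.0014  0.0056  0.0103] y [-0.0162 -0.0061 -0.0027]
scene 0.078 1 12 x [-0.0031  0.0063  0.0139] y [0.0025 0.0236 0.0275]
scene 0.078 -1 15 x [-0.0001  0.0099  0.0133] y [-0.0259 -0.02   -0.0109]
scene 0.086 1 13 x [-0.0023  0.0076  0.0137] y [0.02   0.0256 0.0272]
scene 0.086 -1 12 x [-0.0025  0.0094  0.0129] y [-0.0251 -0.0184 -0.0164]
scene 0.094 1 9 x [0.0017 0.0113 0.0134] y [0.0198 0.0248 0.0275]
scene 0.094 -1 11 x [0.0013 0.0105 0.0124] y [-0.0246 -0.0187 -0.0162]
scene 0.102 1 8 x [0.008  0.0108 0.0123] y [0.0197 0.026  0.0297]
scene 0.102 -1 15 x [-0.0024  0.0101  0.0144] y 
[... 1160 characters left out ...]
rist 0.102 -1 208 x [0.0079 0.0098 0.0104] y [-0.0282 -0.0238 -0.0189]
wrist 0.11 1 65 x [-0.0091 -0.0037  0.0103] y [0.0167 0.0168 0.027 ]
wrist 0.11 -1 60 x [-0.0091 -0.0033  0.0103] y [-0.0285 -0.0182 -0.018 ]
wrist 0.118 1 527 x [-0.0086 -0.0024  0.0033] y [0.0167 0.0188 0.0215]
wrist 0.118 -1 519 x [-0.0083 -0.0025  0.0032] y [-0.0228 -0.0203 -0.0181]
wrist pin 0.0028084241529848257 -0.001311758069567606 0.2333325419127448
top 0.046 1 20 x [-0.001   0.0134  0.0244] y [0.0041 0.0142 0.0208]
top 0.046 -1 13 x [0.0111 0.0232 0.0266] y [-0.0233 -0.0166 -0.0069]
top 0.094 1 4 x [0.0076 0.0099 0.0111] y [0.0175 0.0191 0.0201]
top pin 0.31820666637752937 0.06208952743032582 0.10640050408763302
```

```bash
cat > tip.py <<'E'
from m import *
def tip():
    c=snap('wrist');P=cloud(c);V=c['image'].max(2);st=r.read_state()
    Rc=R.from_quat(st['eef_rot']);L=Rc.inv().apply((P-st['ee_pos']).reshape(-1,3)).reshape(P.shape)
    for sg in(1,-1):
        k=(V<75)&(c['z_map']>0)&(abs(L[:,:,0])<.012)&(L[:,:,1]*sg>0)&(abs(L[:,:,1])<.06)&(L[:,:,2]<.0)&(c['z_map']<.235)
        g=L[k];print('tip tool z',np.sort(g[:,2])[-8:].round(4) if len(g) else None,'width',st['width'],r.pinch_z,st['ee_pos'])
tip()
E
python3 tip.py; python3 -m pendant '[{"dp":[0,0,-0.3],"rotation":[0,0,0],"jaw":0.4},{"dp":[0,0,-0.5],"rotation":[0,0,0],"jaw":0},{"dp":[0,0,-0.5],"rotation":[0,0,0],"jaw":0},{"dp":[0,0,-0.5],"rotation":[0,0,0],"jaw":0},{"dp":[0,0,-0.5],"rotation":[0,0,0],"jaw":0},{"dp":[0,0,-0.5],"rotation":[0,0,0],"jaw":0}]' | head -2 ; python3 tip.py; python3 -m pendant '[{"dp":[0,0,0],"rotation":[0,0,0],"jaw":0.6},{"dp":[0,0,0],"rotation":[0,0,0],"jaw":0.6},{"dp":[0,0,0],"rotation":[0,0,0],"jaw":0.6},{"dp":[0,0,0],"rotation":[0,0,0],"jaw":0.6},{"dp":[0,0,0],"rotation":[0,0,0],"jaw":0.6}]' | head -2;python3 tip.py
```

```text
tip tool z [-0.0225 -0.0224 -0.0223 -0.0223 -0.0222 -0.022  -0.022  -0.0219] width 0.03472076521804051 0.0187 [ 0.50159184 -0.31058735  0.0485192 ]
tip tool z [-0.0223 -0.0222 -0.0222 -0.022  -0.0219 -0.0219 -0.0219 -0.0218] width 0.03472076521804051 0.0187 [ 0.50159184 -0.31058735  0.0485192 ]
time: 6.35
ee_pos: [0.5008, -0.3101, 0.1218]
tip tool z [-0.0222 -0.0221 -0.022  -0.0219 -0.0218 -0.0218 -0.0217 -0.0215] width 0.0010274225196405793 0.0187 [ 0.50085498 -0.31014289  0.12198574]
tip tool z [-0.0221 -0.0218 -0.0217 -0.0216 -0.0214 -0.0214 -0.0211 -0.0209] width 0.0010274225196405793 0.0187 [ 0.50085498 -0.31014289  0.12198574]
time: 7.02
ee_pos: [0.5011, -0.3103, 0.1226]
tip tool z [-0.0221 -0.0219 -0.0219 -0.0218 -0.0217 -0.0216 -0.0214 -0.0208] width 0.04630319861792455 0.0187 [ 0.50114752 -0.31028111  0.12264504]
tip tool z [-0.0224 -0.0222 -0.0221 -0.0219 -0.0217 -0.0214 -0.0213 -0.0209] width 0.04630319861792455 0.0187 [ 0.50114752 -0.31028111  0.12264504]
```

The true fingertips end about 21 mm behind the reported TCP at every opening. Both the depth clouds and the first slip over the head agree on this, so I correct for it: grip with TCP at z = 0.031, tips at about 0.052.

```bash
python3 -m pendant '[{"dp":[0,0,0.3],"rotation":[0,0,0],"jaw":0.5},{"dp":[0,0,0.5],"rotation":[0,0,0],"jaw":0.45},{"dp":[0,0,0.61],"rotation":[0,0,0],"jaw":0.4},{"dp":[0,0,0.61],"rotation":[0,0,0],"jaw":0.4},{"dp":[0,0,0.61],"rotation":[0,0,0],"jaw":0}]' && python3 -m pendant '[{"dp":[0,0,0],"rotation":[0,0,0],"jaw":0},{"dp":[0,0,0],"rotation":[0,0,0],"jaw":0},{"dp":[0,0,0],"rotation":[0,0,0],"jaw":0},{"dp":[0,0,0],"rotation":[0,0,0],"jaw":0},{"dp":[0,0,0],"rotation":[0,0,0],"jaw":0}]'
```

```text
time: 7.7
ee_pos: [0.502, -0.3107, 0.0324]
eef_rot: [0.76, 0.649, 0.0, 0.001]
ft_force: [0.0, 0.5, 0.2]
width: 0.0305
grip_force: 0.0
time: 8.32
ee_pos: [0.5018, -0.3107, 0.0321]
eef_rot: [0.76, 0.649, 0.0, 0.001]
ft_force: [-2.0, 1.2, 6.9]
width: 0.0172
grip_force: 25.0
```

```bash
python3 -m pendant '[{"dp":[0,0,-0.2],"rotation":[0,0,0],"jaw":0},{"dp":[0,0,-0.5],"rotation":[0,0,0],"jaw":0},{"dp":[0,0,-0.85],"rotation":[0,0,0],"jaw":0},{"dp":[0.35,0.1,-0.85],"rotation":[0,0,0],"jaw":0},{"dp":[0.7,0.2,-0.85],"rotation":[0,0,0],"jaw":0},{"dp":[1,0.35,-0.85],"rotation":[0,0,0],"jaw":0},{"dp":[1,0.35,-0.85],"rotation":[0,0,0],"jaw":0},{"dp":[1,0.35,-0.85],"rotation":[0,0,0],"jaw":0}]'
python3 - <<'E'
from m import *
c=snap('wrist','w2');P=cloud(c)
T=snap('top');S=snap('scene')
for nm,cc in(('w',c),('T',T),('S',S)):
    P=cloud(cc)
    for n,ce,m in blobs(cc,(105,110,35),(125,255,255),(0,0,560,420) if nm=='w' else (235,175,310,250),50)[:2]:
        q=P[m];t=m&(abs(P[:,:,2]-.0405)<.004)
        cnt=max(cv2.findContours(t.astype(np.uint8),cv2.RETR_EXTERNAL,2)[0],key=cv2.contourArea)
        b=onplane(cc,cv2.boxPoints(cv2.minAreaRect(cnt)),.04)
        print(nm,n,ce,np.median(q,0).round(4),'boxc',b.mean(0).round(4),'sides',np.linalg.norm(b[1]-b[0]).round(4),np.linalg.norm(b[2]-b[1]).round(4),'ang',np.degrees(np.arctan2(*(b[1]-b[0])[1::-1])).round(1))
        # hole: pixels inside hull not blue
        h=np.zeros(t.shape,np.uint8);cv2.drawContours(h,[cv2.convexHull(cnt)],-1,1,-1);h=cv2.erode(h,np.ones((5,5)))
        n2,l,s,c2=cv2.connectedComponentsWithStats((h&~m.astype(np.uint8)&1).astype(np.uint8))
        for i in range(1,n2):
            if s[i,4]>4: print('   hole',s[i].tolist(),c2[i].round(1),onplane(cc,[c2[i]],.04).round(4))
E
```

```text
time: 9.32
ee_pos: [0.5761, -0.1709, 0.1584]
eef_rot: [0.76, 0.649, -0.0, -0.0]
ft_force: [-0.1, -1.1, 0.2]
width: 0.0174
grip_force: 25.0
w 3364 [285.   56.1] [ 0.6014 -0.0578  0.0391] boxc [ 0.602  -0.0589  0.04  ] sides 0.0379 0.0501 ang -9.0
   hole [278, 49, 15, 14, 152] [285.   55.2] [[ 0.602  -0.0563  0.04  ]]
T 217 [285.2 194.5] [ 0.6009 -0.0546  0.0403] boxc [ 0.6031 -0.0565  0.04  ] sides 0.0395 0.0463 ang -9.6
   hole [283, 193, 4, 3, 11] [284.6 194.1] [[ 0.6036 -0.0534  0.04  ]]
S 154 [253.4 225.7] [ 0.6087 -0.0645  0.0395] boxc [ 0.6021 -0.0617  0.04  ] sides 0.0429 0.0466 ang -172.6
```

View pics/w2.png

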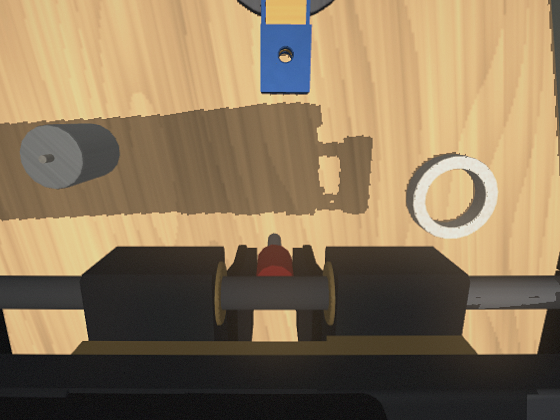

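The wrist view shows the pin held upright, head (275,262) and tip (274,238). The fork hole is at (285,55), candle_b at (50,155) and the tape at (453,195). Hole ≈ (0.602, -0.056). I move the tip over the hole, about 15 mm above it, and look again.

```bash
python3 -m pendant '[{"dp":[0.3,0.02,0],"rotation":[0,0,0],"jaw":0},{"dp":[0.6,0.05,0],"rotation":[0,0,0],"jaw":0},{"dp":[0.78,0.05,0.15],"rotation":[0,0,0],"jaw":0},{"dp":[0.78,0.05,0.35],"rotation":[0,0,0],"jaw":0},{"dp":[0.78,0.05,0.53],"rotation":[0,0,0],"jaw":0},{"dp":[0.78,0.05,0.53],"rotation":[0,0,0],"jaw":0},{"dp":[0.78,0.05,0.53],"rotation":[0,0,0],"jaw":0}]'
python3 - <<'E'
from m import *
c=snap('wrist','w3')
cv2.imwrite('pics/c4.png',cv2.resize(c['image'][120:300,200:360,::-1],None,fx=3.2,fy=3.2,interpolation=2))
plan([.602,-.0563,.079],np.radians(-9))
st=r.read_state()
for z in(.0241,):
    t=np.array(st['ee_pos'])-[0,0,z]
    q=(t-c['T'][:3,3])@c['T'][:3,:3];print('pin tip expected px',cv2.projectPoints(q,np.zeros(3),np.zeros(3),c['mtx'],c['distortion'])[0].ravel())
h=np.array([.602,-.0563,.04]);q=(h-c['T'][:3,3])@c['T'][:3,:3];print('hole expected px',cv2.projectPoints(q,np.zeros(3),np.zeros(3),c['mtx'],c['distortion'])[0].ravel())
E
```

```text
time: 10.35
ee_pos: [0.6027, -0.0567, 0.0803]
eef_rot: [0.761, 0.649, 0.0, 0.001]
ft_force: [-0.6, -0.4, 0.3]
width: 0.0172
grip_force: 25.0
dp [ 0.0004 -0.0068  0.0109] rot [[0.0003, 0.0, -0.0001], [0.0, -0.0005, 0.4999]] pos [ 0.603  -0.0565  0.0806] q7 [ 0.44  0.43 -0.53  1.63  0.23  1.14 -0.31] t 10.4
pin tip expected px [275.95805567 234.3546589 ]
hole expected px [274.27009992 226.37453396]
```

View pics/c4.png

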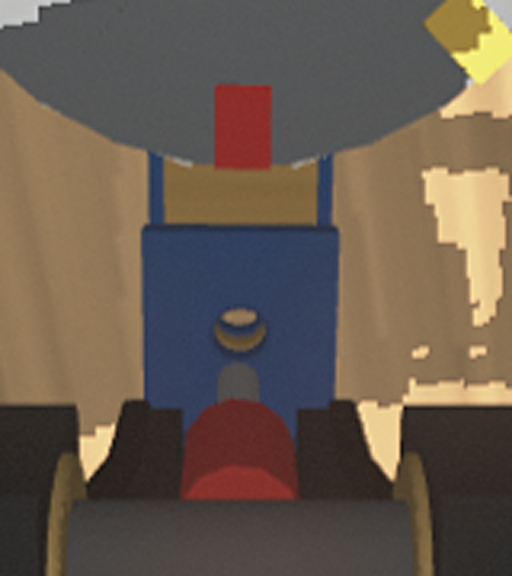

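```bash
python3 - <<'E'
from m import *
c=snap('wrist');s=r.read_state();e=np.array(s['ee_pos']);x=np.array([.156,.988,0]);y=np.array([.988,-.156,0])
hs=cv2.cvtColor(c['image'],cv2.COLOR_RGB2HSV)
for nm,uv,z in(('hole',(275,223.1),.04),('hole+',(275,223.1),.042),('tipedge',(274.4,233.1),e[2]-.0241),('tipedge-',(274.4,233.1),e[2]-.0221),('tip lr',(268.1,237),e[2]-.0241),('tip rr',(280.9,237),e[2]-.0241)):
    p=onplane(c,[uv],z)[0];print(nm,p.round(4),'rel tool x,y mm',((p-e)@x*1e3).round(2),((p-e)@y*1e3).round(2))
P=cloud(c)
# head cylinder points: fit centre from rim circle of the visible red surface
for n,ce,m in blobs(c,(0,120,40),(7,255,255),(240,230,310,290))[:1]:
    q=P[m]-e;L=np.c_[q@x,q@y,q[:,2]]*1e3
    L=L[abs(L[:,0])<20]
    A=np.c_[2*L[:,:2],np.ones(len(L))];k=(L[:,2]<np.percentile(L[:,2],70))
    sol=np.linalg.lstsq(A[k],(L[k,:2]**2).sum(1),rcond=None)[0];print('head axis x,y',sol[:2].round(2),'r',np.sqrt(sol[2]+sol[:2]@sol[:2]).round(2),'z',np.percentile(L[:,2],[1,99]).round(1),len(L))
E
```

```text
hole [ 0.6031 -0.0541  0.04  ] rel tool x,y mm 2.22 -0.28
hole+ [ 0.6032 -0.0535  0.042 ] rel tool x,y mm 2.81 -0.29
tipedge [ 0.6024 -0.0555  0.0565] rel tool x,y mm 0.72 -0.72
tipedge- [ 0.6025 -0.0549  0.0585] rel tool x,y mm 1.37 -0.72
tip lr [ 0.5982 -0.0574  0.0565] rel tool x,y mm -1.8 -4.6
tip rr [ 0.606  -0.0586  0.0565] rel tool x,y mm -1.82 3.29
head axis x,y [-2.03 -0.91] r 8.45 z [13. 40.] 946
```

```bash
python3 -m pendant '[{"dp":[0.031,0.003,0],"rotation":[0,0,0],"jaw":0},{"dp":[0.031,0.003,0.04],"rotation":[0,0,0],"jaw":0},{"dp":[0.031,0.003,0.08],"rotation":[0,0,0],"jaw":0},{"dp":[0.031,0.003,0.09],"rotation":[0,0,0],"jaw":0}]'
python3 - <<'E'
from m import *
c=snap('wrist')
cv2.imwrite('pics/c5.png',cv2.resize(c['image'][190:270,230:320,::-1],None,fx=6,fy=6,interpolation=2))
E
```

```text
time: 10.95
ee_pos: [0.6029, -0.0515, 0.0648]
eef_rot: [0.76, 0.649, -0.0, -0.0]
ft_force: [-0.1, -0.4, -1.5]
width: 0.0172
grip_force: 25.0
```

View pics/c5.png

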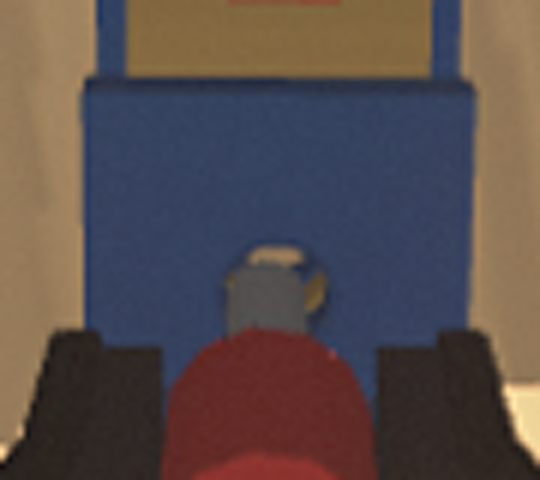

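The crop shows the tip at the hole's rim, about 1 mm left of centre (shank 268, hole 277), and fine fore and aft. I shift by +1 mm in y and push down.

```bash
python3 -m pendant '[{"dp":[0,0.007,0],"rotation":[0,0,0],"jaw":0},{"dp":[0,0.007,0.03],"rotation":[0,0,0],"jaw":0},{"dp":[0,0.007,0.07],"rotation":[0,0,0],"jaw":0}]' && python3 -m pendant '[{"dp":[0,0,0.05],"rotation":[0,0,0],"jaw":0},{"dp":[0,0,0.1],"rotation":[0,0,0],"jaw":0}]'
```

```text
time: 11.38
ee_pos: [0.6045, -0.0518, 0.0549]
eef_rot: [0.76, 0.649, 0.0, 0.0]
ft_force: [-0.7, -0.6, -0.3]
width: 0.0171
grip_force: 25.0
time: 11.62
ee_pos: [0.6043, -0.0517, 0.0394]
eef_rot: [0.76, 0.649, -0.0, -0.0]
ft_force: [0.5, -0.9, -0.8]
width: 0.0173
grip_force: 25.0
```

```bash
python3 -m pendant '[{"dp":[0,0,0.03],"rotation":[0,0,0],"jaw":0},{"dp":[0,0,0.06],"rotation":[0,0,0],"jaw":0},{"dp":[0,0,0.075],"rotation":[0,0,0],"jaw":0},{"dp":[0,0,0.08],"rotation":[0,0,0],"jaw":0}]' && python3 -m pendant '[{"dp":[0,0,0.01],"rotation":[0,0,0],"jaw":0},{"dp":[0,0,0.01],"rotation":[0,0,0],"jaw":0}]'
```

```text
time: 12.12
ee_pos: [0.6043, -0.0517, 0.0282]
eef_rot: [0.76, 0.649, -0.0, 0.0]
ft_force: [-2.5, -1.1, 4.1]
width: 0.017
grip_force: 25.0
time: 12.38
ee_pos: [0.6045, -0.0518, 0.028]
eef_rot: [0.76, 0.649, -0.0, 0.0]
ft_force: [-6.7, -2.3, 13.3]
width: 0.0169
grip_force: 25.0
```

The pin seats with 13 N. Release, lift and check.

```bash
python3 -m pendant '[{"dp":[0,0,-0.01],"rotation":[0,0,0],"jaw":0.5},{"dp":[0,0,-0.01],"rotation":[0,0,0],"jaw":0.5},{"dp":[0,0,-0.01],"rotation":[0,0,0],"jaw":0.5},{"dp":[0,0,-0.3],"rotation":[0,0,0],"jaw":0.5},{"dp":[0,0,-0.7],"rotation":[0,0,0],"jaw":0.6},{"dp":[0,0,-1],"rotation":[0,0,0],"jaw":0.6},{"dp":[0,0,-1],"rotation":[0,0,0],"jaw":0.6},{"dp":[0,0,-1],"rotation":[0,0,0],"jaw":0.6}]'
python3 - <<'E'
from m import *
c=snap('wrist');P=cloud(c)
cv2.imwrite('pics/w4.png',c['image'][:,:,::-1])
for n,ce,m in blobs(c,(0,150,60),(7,255,255),(0,0,560,420),60)[:4]: print('red',n,ce,np.median(P[m],0).round(4),np.percentile(P[m][:,2],95).round(4))
# rim marks
for nm,lo,hi in(('yel',(22,120,120),(35,255,255)),('red',(0,120,60),(7,255,255)),('white',(0,0,170),(180,50,255))):
    for n,ce,m in blobs(c,lo,hi,(0,0,560,420),20)[:6]:
        z=np.median(P[m][:,2])
        if abs(z-.1)<.01: print(nm,n,ce,onplane(c,[ce],.1).round(4))
T=snap('top');P=cloud(T)
for nm,lo,hi in(('yel',(22,100,100),(35,255,255)),('red',(0,120,80),(7,255,255)),('white',(0,0,170),(180,60,255))):
    for n,ce,m in blobs(T,lo,hi,(225,160,282,215),3)[:5]: print('T',nm,n,ce,onplane(T,[ce],.1).round(4))
E
```

```text
time: 13.38
ee_pos: [0.604, -0.0517, 0.1758]
eef_rot: [0.76, 0.649, -0.0, -0.0]
ft_force: [-1.1, -0.2, -0.7]
width: 0.0521
grip_force: 0.0
red 370 [274.5 203.1] [ 0.6032 -0.052   0.0671] 0.0685
red 239 [275.5  12.5] [0.6254 0.0833 0.1004] 0.1017
red 168 [274.5 152.1] [ 0.6104 -0.0065  0.1006] 0.1018
yel 236 [227.4  34.3] [[0.5916 0.0754 0.1   ]]
yel 88 [322.4 135.4] [[ 6.461e-01 -4.000e-04  1.000e-01]]
red 246 [275.5  12.7] [[0.6254 0.0833 0.1   ]]
red 195 [274.4 151.9] [[ 0.6104 -0.0065  0.1   ]]
white 222 [341.1  86.1] [[0.663  0.0308 0.1   ]]
white 215 [208.9  85.1] [[0.5729 0.0458 0.1   ]]
T yel 17 [238. 195.] [[0.5935 0.0766 0.1   ]]
T red 13 [235.4 182.8] [[0.6276 0.084  0.1   ]]
T white 14 [248.6 201.2] [[0.5761 0.0472 0.1   ]]
T white 12 [254.2 169.2] [[0.6655 0.032  0.1   ]]
```

View pics/w4.png

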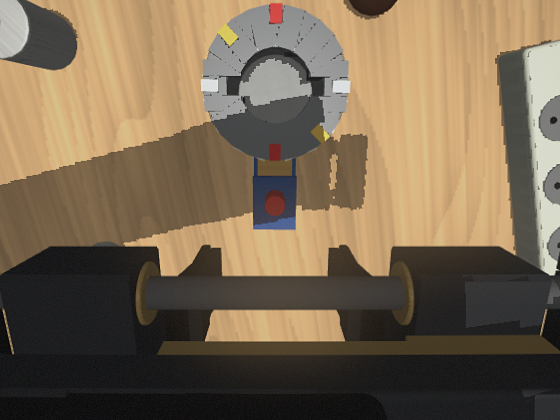

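Ten pictures are now used. The last one shows the pin seated (red head at (274,203), top at 68 mm = on the fork), white marks at (209,85) and (341,86), yellow at (227,34) and (322,135), and red at (275,12) and (274,152). Everything from here is numeric. Next stop is above the lid.

```bash
python3 -m pendant '[{"dp":[0.3,-0.13,-0.1],"rotation":[0,0,0],"jaw":0.6},{"dp":[0.6,-0.26,-0.1],"rotation":[0,0,0],"jaw":0.6},{"dp":[0.95,-0.41,-0.1],"rotation":[0,0,0],"jaw":0.6},{"dp":[0.95,-0.41,-0.1],"rotation":[0,0,0],"jaw":0.6}]' | head -2 && python3 -m pendant '[{"dp":[0.3,-0.13,0],"rotation":[0,0,-0.02],"jaw":0.6},{"dp":[0.6,-0.26,0],"rotation":[0,0,-0.05],"jaw":0.6},{"dp":[0.95,-0.41,0],"rotation":[0,0,-0.08],"jaw":0.6},{"dp":[0.95,-0.41,0],"rotation":[0,0,-0.11],"jaw":0.6},{"dp":[0.95,-0.41,0],"rotation":[0,0,-0.14],"jaw":0.6},{"dp":[0.95,-0.41,0],"rotation":[0,0,-0.15],"jaw":0.6}]' | head -3 && python3 -m pendant '[{"dp":[0,0,0],"rotation":[0,0,-0.03],"jaw":0.6},{"dp":[0,0,0],"rotation":[0,0,-0.06],"jaw":0.6},{"dp":[0,0,0],"rotation":[0,0,-0.09],"jaw":0.6},{"dp":[0,0,0],"rotation":[0,0,-0.12],"jaw":0.6},{"dp":[0,0,0],"rotation":[0,0,-0.153],"jaw":0.6},{"dp":[0,0,0],"rotation":[0,0,-0.153],"jaw":0.6},{"dp":[0,0,0],"rotation":[0,0,-0.153],"jaw":0.6}]'
cat > lid.py <<'E'
from m import *
def lid(c,zlo,zhi,near,roi=(0,0,560,420)):
    """handle top centre and yaw, disc, from masks (dark brown bar) + ray to plane"""
    P=cloud(c);H=hsv(c);st=r.read_state()
    m=(P[:,:,2]>zlo)&(P[:,:,2]<zhi)&(np.linalg.norm(P[:,:,:2]-near,axis=2)<.045)
    n,l,s,ce=cv2.connectedComponentsWithStats(m.astype(np.uint8));i=1+np.argmax(s[1:,4]);mm=(l==i)
    cnt=max(cv2.findContours(mm.astype(np.uint8),cv2.RETR_EXTERNAL,2)[0],key=cv2.contourArea)
    z=np.median(P[mm][:,2]);b=onplane(c,cv2.boxPoints(cv2.minAreaRect(cnt)),z)
    e1,e2=b[1]-b[0],b[2]-b[1];e=e1 if np.linalg.norm(e1)>np.linalg.norm(e2) else e2
    print('n',s[i,4],'px',ce[i].round(1),'z',z.round(4),'ctr',b.mean(0).round(4),'sides',np.linalg.norm(e1).round(4),np.linalg.norm(e2).round(4),'yaw',(np.degrees(np.arctan2(e[1],e[0]))%180).round(1))
E
python3 - <<'E'
from lid import *
for n in('wrist','top'):
    c=snap(n);print(n)
    lid(c,.066,.078,[.526,.248])
    P=cloud(c)
    bs=blobs(c,(50,80,30),(80,255,255),(0,0,560,420) if n=='wrist' else (155,195,210,250),30)
    m=np.any([b[2] for b in bs[:3]],0);cnt=cv2.convexHull(np.argwhere(m)[:,::-1].astype(np.int32))
    (u,v),a,_=cv2.fitEllipse(cnt);print('green',[(b[0],b[1].tolist()) for b in bs[:3]],'ell',u,v,a,onplane(c,[[u,v]],.044).round(4),'z',np.median(P[m][:,2]).round(4))
plan([.526,.248,.19],np.radians(100))
E
```

```text
time: 13.98
ee_pos: [0.5639, 0.1043, 0.1908]
time: 14.72
ee_pos: [0.5275, 0.2482, 0.1903]
eef_rot: [0.381, 0.925, -0.001, -0.001]
time: 15.6
ee_pos: [0.5275, 0.2486, 0.191]
eef_rot: [-0.086, 0.996, -0.0, -0.0]
ft_force: [-0.1, -0.5, 0.1]
width: 0.0524
grip_force: 0.0
wrist
n 1010 px [272.8 198.4] z 0.0712 ctr [0.5248 0.2458 0.0712] sides 0.0156 0.0496 yaw 11.8
green [(np.int32(4527), [433.8, 34.3]), (np.int32(3629), [272.8, 190.1]), (np.int32(3284), [282.5, 17.4])] ell 357.3971252441406 17.414955139160156 (237.4036102294922, 456.77978515625) [[0.3638 0.2905 0.044 ]] z 0.0308
top
n 24 px [180.  226.8] z 0.0717 ctr [0.5079 0.243  0.0717] sides 0.0167 0.0106 yaw 101.1
green [(np.int32(112), [185.3, 227.0])] ell 183.3611602783203 227.0404510498047 (10.53989315032959, 21.117351531982422) [[0.5085 0.2393 0.044 ]] z 0.0452
dp [ 0.0108 -0.0044  0.0089] rot [[-0.0, -0.0001, -0.0002], [-0.0001, 0.0, 0.4998]] pos [0.5275 0.2489 0.1913] q7 [ 0.27  0.41 -1.01  1.55  0.35  1.38  0.97] t 15.7
```

```bash
python3 -c "
from h import *
plan([.5248,.2458,.031],np.radians(101.8))"
```

```text
dp [ 0.0208 -0.0172  1.0689] rot [[-0.0, -0.0001, -0.0052], [-0.0001, 0.0, 0.4948]] pos [0.5275 0.2489 0.1913] q7 [ 0.27  0.41 -1.01  1.55  0.35  1.38  0.97] t 15.7
```

```bash
python3 -m pendant '[{"dp":[0.02,-0.017,0.3],"rotation":[0,0,-0.005],"jaw":0.6},{"dp":[0.02,-0.017,0.6],"rotation":[0,0,-0.005],"jaw":0.6},{"dp":[0.02,-0.017,0.65],"rotation":[0,0,-0.005],"jaw":0.6},{"dp":[0.02,-0.017,0.65],"rotation":[0,0,-0.005],"jaw":0.6}]'
python3 - <<'E'
from lid import *
c=snap('wrist');lid(c,.066,.078,[.526,.248])
plan([.5248,.2458,.031],np.radians(101.8))
E
```

```text
time: 16.2
ee_pos: [0.5253, 0.2465, 0.095]
eef_rot: [-0.103, 0.995, 0.0, 0.0]
ft_force: [0.9, 1.0, 0.7]
width: 0.0523
grip_force: 0.0
n 2026 px [274.7 235. ] z 0.0711 ctr [0.5243 0.246  0.0711] sides 0.0155 0.0504 yaw 12.4
dp [ 0.0082 -0.0057  0.4317] rot [[0.0001, 0.0003, 0.0002], [-0.0005, 0.0001, -0.4998]] pos [0.5257 0.2468 0.0958] q7 [ 0.25  0.49 -0.97  1.67  0.43  1.21  0.95] t 16.25
```

```bash
python3 -m pendant '[{"dp":[0.01,-0.006,0.2],"rotation":[0,0,-0.0015],"jaw":0.6},{"dp":[0.01,-0.006,0.35],"rotation":[0,0,-0.0015],"jaw":0.6},{"dp":[0.01,-0.006,0.43],"rotation":[0,0,-0.0015],"jaw":0.5},{"dp":[0.01,-0.006,0.43],"rotation":[0,0,-0.0015],"jaw":0.2},{"dp":[0.01,-0.006,0.43],"rotation":[0,0,-0.0015],"jaw":0},{"dp":[0.01,-0.006,0.43],"rotation":[0,0,-0.0015],"jaw":0},{"dp":[0.01,-0.006,0.43],"rotation":[0,0,-0.0015],"jaw":0},{"dp":[0.01,-0.006,0.43],"rotation":[0,0,-0.0015],"jaw":0}]' 30; python3 -m pendant '[{"dp":[0,0,0],"rotation":[0,0,0],"jaw":0},{"dp":[0,0,0],"rotation":[0,0,0],"jaw":0},{"dp":[0,0,0],"rotation":[0,0,0],"jaw":0}]'
```

```text
time: 17.25
ee_pos: [0.5239, 0.2453, 0.0301]
eef_rot: [-0.108, 0.994, 0.0, 0.0]
ft_force: [-1.5, 0.8, 4.3]
width: 0.0156
grip_force: 30.0
time: 17.62
ee_pos: [0.5239, 0.2453, 0.0301]
eef_rot: [-0.108, 0.994, 0.0, 0.0]
ft_force: [-1.6, 1.6, 6.0]
width: 0.0158
grip_force: 30.0
```

```bash
python3 -m pendant '[{"dp":[0,0,-0.1],"rotation":[0,0,0],"jaw":0},{"dp":[0,0,-0.4],"rotation":[0,0,0],"jaw":0},{"dp":[0,0,-0.8],"rotation":[0,0,0],"jaw":0},{"dp":[-0.1,-0.2,-1],"rotation":[0,0,0],"jaw":0},{"dp":[-0.2,-0.5,-1],"rotation":[0,0,0],"jaw":0},{"dp":[-0.35,-0.83,-1],"rotation":[0,0,0],"jaw":0},{"dp":[-0.35,-0.83,-1],"rotation":[0,0,0],"jaw":0}]' && python3 -m pendant '[{"dp":[-0.1,-0.2,-0.2],"rotation":[0,0,0.01],"jaw":0},{"dp":[-0.25,-0.5,-0.2],"rotation":[0,0,0.03],"jaw":0},{"dp":[-0.4,-0.82,-0.2],"rotation":[0,0,0.05],"jaw":0},{"dp":[-0.4,-0.82,-0.2],"rotation":[0,0,0.061],"jaw":0},{"dp":[-0.4,-0.82,-0.2],"rotation":[0,0,0.061],"jaw":0},{"dp":[-0.4,-0.82,-0.2],"rotation":[0,0,0.061],"jaw":0}]'
cat > look.py <<'E'
from lid import *
def look():
    c=snap('wrist');P=cloud(c);st=r.read_state();e=np.array(st['ee_pos']);Rc=R.from_quat(st['eef_rot'])
    L=Rc.inv().apply((P-e).reshape(-1,3)).reshape(P.shape)*1e3
    D={}
    for nm,lo,hi in(('yel',(20,110,90),(35,255,255)),('red',(0,120,50),(7,255,255)),('white',(0,0,130),(180,45,255))):
        for n,ce,m in blobs(c,lo,hi,(0,0,560,420),20)[:8]:
            z=np.median(P[m][:,2])
            if abs(z-.1)<.006:
                p=onplane(c,[ce],.1)[0];D.setdefault(nm,[]).append(p);print(nm,n,ce,p.round(4))
    for k,v in D.items():
        if len(v)==2: d=v[0]-v[1];print(k,'mid',((v[0]+v[1])/2).round(4),'dist',np.linalg.norm(d).round(4),'yaw',np.degrees(np.arctan2(d[1],d[0])).round(2))
    # rim circle from depth: rim-height grey pixels outer hull
    m=(abs(P[:,:,2]-.1)<.004)&(np.linalg.norm(P[:,:,:2]-[.619,.039],axis=2)<.06)
    if m.sum()>200:
        h=cv2.convexHull(np.argwhere(m)[:,::-1].astype(np.int32)).reshape(-1,2)
        q=onplane(c,h,.1)[:,:2];A=np.c_[2*q,np.ones(len(q))];s=np.linalg.lstsq(A,(q**2).sum(1),rcond=None)[0];print('rim circ',s[:2].round(4),np.sqrt(s[2]+s[:2]@s[:2]).round(4),len(q))
    # lid disc in the tool frame
    g=cv2.inRange(hsv(c),(45,70,25),(85,255,255))>0
    k=g&(np.linalg.norm(L[:,:,:2],axis=2)<48)&(abs(L[:,:,2]+14)<6)
    l=L[k]
    if len(l)>50:
        pl=np.linalg.lstsq(np.c_[l[:,:2],np.ones(len(l))],l[:,2],rcond=None)[0];print('lid plane tilt x,y,z0',pl.round(3),len(l))
        ang=np.arctan2(l[:,1],l[:,0]);rr=np.hypot(l[:,0],l[:,1]);E=[]
        for a in np.arange(-np.pi,np.pi,.05):
            w=abs(ang-a)<.03
            if w.sum()>3:
                j=np.argmax(np.where(w,rr,0))
                if rr[j]>33:E.append(l[j,:2])
        E=np.array(E);f=lambda p:np.hypot(*(E-p).T)-38
        from scipy.optimize import least_squares
        s=least_squares(f,[0,0],loss='soft_l1');print('lid ctr in tool mm',s.x.round(2),'res',np.abs(s.fun).mean().round(2),len(E))
    print('ee',e.round(4),'tool y yaw',np.degrees(np.arctan2(*Rc.apply([0,1,0])[1::-1])).round(2),'q',np.round(st['joint_positions'],2))
look()
E
python3 look.py
```

```text
time: 18.5
ee_pos: [0.604, 0.1287, 0.1792]
eef_rot: [-0.104, 0.995, -0.001, -0.0]
ft_force: [-1.1, 0.9, -1.2]
width: 0.0157
grip_force: 30.0
time: 19.25
ee_pos: [0.6863, 0.0288, 0.21]
eef_rot: [0.081, 0.997, 0.0, 0.0]
ft_force: [0.1, -0.1, -2.4]
width: 0.0158
grip_force: 30.0
yel 164 [315.1  78.3] [0.5914 0.0754 0.1   ]
yel 143 [234.4 161.1] [0.6443 0.0012 0.1   ]
red 150 [330.3 121.3] [0.6256 0.083  0.1   ]
red 139 [217.4 120.6] [ 0.6103 -0.0061  0.1   ]
white 314 [328.1  96. ] [0.6061 0.0837 0.1   ]
yel mid [0.6179 0.0383 0.1   ] dist 0.0911 yaw 125.46
red mid [0.618  0.0385 0.1   ] dist 0.0904 yaw 80.28
rim circ [0.618  0.0383] 0.0513 40
lid plane tilt x,y,z0 [ 3.0000e-03 -4.0000e-03 -1.3261e+01] 5229
lid ctr in tool mm [-1.8  -0.85] res 0.37 59
ee [0.6863 0.0286 0.21  ] tool y yaw 80.63 q [ 0.41  0.59 -0.82  1.22  0.42  1.5   1.06]
```

Lantern axis is (0.618, 0.0384) and yaw about -9.5°, the same from two wrist views. The lid hangs level, offset (-1.8, -0.85) mm in the tool. I move over the mouth, 15 mm above it.

```bash
python3 -m pendant '[{"dp":[0.25,-0.002,0],"rotation":[0,0,0],"jaw":0},{"dp":[0.472,-0.004,0],"rotation":[0,0,0],"jaw":0},{"dp":[0.472,-0.004,0.2],"rotation":[0,0,0],"jaw":0},{"dp":[0.472,-0.004,0.4],"rotation":[0,0,0],"jaw":0},{"dp":[0.472,-0.004,0.567],"rotation":[0,0,0],"jaw":0},{"dp":[0.472,-0.004,0.567],"rotation":[0,0,0],"jaw":0},{"dp":[0.472,-0.004,0.567],"rotation":[0,0,0],"jaw":0}]'; python3 look.py
```

```text
time: 20.18
ee_pos: [0.6173, 0.039, 0.1259]
eef_rot: [0.083, 0.997, 0.0, 0.001]
ft_force: [0.3, 0.5, -1.6]
width: 0.0159
grip_force: 30.0
yel 275 [329. 186.] [0.5914 0.0755 0.1   ]
red 164 [350.6 237.1] [0.6256 0.0847 0.1   ]
red 155 [198.9 237. ] [ 0.6099 -0.0083  0.1   ]
white 275 [275.1 163.9] [0.573  0.0459 0.1   ]
red mid [0.6178 0.0382 0.1   ] dist 0.0943 yaw 80.46
rim circ [0.6177 0.0384] 0.0512 27
lid plane tilt x,y,z0 [ 3.0000e-03 -3.0000e-03 -1.3069e+01] 5299
lid ctr in tool mm [-1.61 -0.91] res 0.31 59
ee [0.6175 0.039  0.1261] tool y yaw 80.5 q [ 0.5   0.5  -0.85  1.54  0.39  1.27  1.  ]
```

```bash
python3 -m pendant '[{"dp":[0.008,0.002,0.03],"rotation":[0,0,0],"jaw":0},{"dp":[0.008,0.002,0.08],"rotation":[0,0,0],"jaw":0},{"dp":[0.008,0.002,0.11],"rotation":[0,0,0],"jaw":0},{"dp":[0.008,0.002,0.14],"rotation":[0,0,0],"jaw":0},{"dp":[0.008,0.002,0.16],"rotation":[0,0,0],"jaw":0}]'
```

```text
time: 20.85
ee_pos: [0.6157, 0.039, 0.1002]
eef_rot: [0.083, 0.997, -0.0, -0.0]
ft_force: [0.9, 0.4, -2.5]
width: 0.0156
grip_force: 30.0
```

```bash
python3 -m pendant '[{"dp":[0.002,0,0.02],"rotation":[0,0,0],"jaw":0},{"dp":[0.002,0,0.04],"rotation":[0,0,0],"jaw":0},{"dp":[0.002,0,0.052],"rotation":[0,0,0],"jaw":0},{"dp":[0.002,0,0.056],"rotation":[0,0,0],"jaw":0},{"dp":[0.002,0,0.056],"rotation":[0,0,0],"jaw":0}]'; python3 look.py | tail -4
```

```text
time: 21.48
ee_pos: [0.6155, 0.0391, 0.0923]
eef_rot: [0.083, 0.997, -0.0, 0.0]
ft_force: [-1.2, -0.9, -1.0]
width: 0.0158
grip_force: 30.0
rim circ [0.6169 0.0387] 0.0506 23
lid plane tilt x,y,z0 [ 5.0000e-03 -4.0000e-03 -1.3301e+01] 5318
lid ctr in tool mm [-1.82 -0.9 ] res 0.32 60
ee [0.6155 0.0391 0.0923] tool y yaw 80.46 q [ 0.49  0.53 -0.83  1.58  0.41  1.22  0.99]
```

```bash
python3 -m pendant '[{"dp":[0,0,0.005],"rotation":[0,0,0],"jaw":0},{"dp":[0,0,0.01],"rotation":[0,0,0],"jaw":0},{"dp":[0,0,0.01],"rotation":[0,0,0],"jaw":0}]'
```

```text
time: 21.9
ee_pos: [0.6155, 0.0392, 0.092]
eef_rot: [0.083, 0.997, -0.0, 0.0]
ft_force: [-6.8, -0.4, 11.3]
width: 0.0155
grip_force: 30.0
```

The lid is down on the rim (11 N, contact at TCP 0.092). I turn it 45° clockwise in small rows about the lid's own axis.

```bash
python3 -m pendant '[{"dp":[0,0,-0.003],"rotation":[0,0,0],"jaw":0},{"dp":[-0.001,0.001,-0.003],"rotation":[0,0,0.015],"jaw":0},{"dp":[-0.002,0.002,-0.003],"rotation":[0,0,0.03],"jaw":0},{"dp":[-0.003,0.003,-0.003],"rotation":[0,0,0.045],"jaw":0},{"dp":[-0.004,0.004,-0.003],"rotation":[0,0,0.06],"jaw":0},{"dp":[-0.004,0.004,-0.003],"rotation":[0,0,0.06],"jaw":0}]'; python3 look.py | tail -4
```

```text
time: 22.65
ee_pos: [0.6173, 0.0393, 0.0921]
eef_rot: [0.268, 0.963, 0.0, 0.001]
ft_force: [2.2, -1.4, 5.6]
width: 0.0158
grip_force: 30.0
rim circ [0.6172 0.0389] 0.0508 30
lid plane tilt x,y,z0 [ 7.0000e-03 -0.0000e+00 -1.3338e+01] 5281
lid ctr in tool mm [-2.4  -1.24] res 0.29 60
ee [0.6172 0.0393 0.0921] tool y yaw 58.97 q [ 0.44  0.51 -0.76  1.58  0.37  1.2   0.64]
```

```bash
python3 -m pendant '[{"dp":[-0.001,0.001,0],"rotation":[0,0,0.015],"jaw":0},{"dp":[-0.002,0.002,0],"rotation":[0,0,0.03],"jaw":0},{"dp":[-0.003,0.003,0],"rotation":[0,0,0.045],"jaw":0},{"dp":[-0.004,0.004,0],"rotation":[0,0,0.06],"jaw":0},{"dp":[-0.004,0.004,0],"rotation":[0,0,0.065],"jaw":0},{"dp":[-0.004,0.004,0],"rotation":[0,0,0.065],"jaw":0},{"dp":[-0.004,0.004,0],"rotation":[0,0,0.065],"jaw":0}]'; python3 look.py | tail -12
python3 - <<'E'
from m import *
# lid yaw from the white marks / handle, other cameras; pin and bystanders check
c=snap('wrist');P=cloud(c)
for n,ce,m in blobs(c,(0,0,120),(180,60,255),(0,0,560,420),15)[:10]:
    p=onplane(c,[ce],.106)[0];d=p[:2]-[.6178,.0384]
    if np.hypot(*d)<.045: print('white',n,ce,p.round(4),np.degrees(np.arctan2(d[1],d[0])).round(1))
S=snap('scene');P=cloud(S)
for n,ce,m in blobs(S,(0,150,60),(7,255,255),(235,200,290,250),5)[:4]: print('Sred',n,ce,np.median(P[m],0).round(4),P[m][:,2].max().round(4))
for n,ce,m in blobs(S,(50,100,30),(80,255,255),(240,190,320,280),20)[:2]: q=P[m];print('Sgreen',n,ce,np.median(q,0).round(4))
E
```

```text
time: 23.58
ee_pos: [0.6182, 0.0388, 0.0921]
eef_rot: [0.457, 0.889, 0.0, 0.001]
ft_force: [2.9, -2.6, 5.8]
width: 0.0157
grip_force: 30.0
yel 407 [276.  169.5] [0.5915 0.0755 0.1   ]
yel 84 [275.5 338.5] [ 0.6472 -0.0027  0.1   ]
red 375 [339.6 195.9] [0.6255 0.0833 0.1   ]
white 406 [210.9 195.6] [0.5725 0.0456 0.1   ]
white 46 [291.7 332.6] [0.6524 0.0057 0.1   ]
white 42 [258.  333.4] [ 0.6372 -0.0058  0.1   ]
yel mid [0.6193 0.0364 0.1   ] dist 0.0959 yaw 125.43
rim circ [0.6176 0.0387] 0.051 31
lid plane tilt x,y,z0 [ 9.0000e-03 -0.0000e+00 -1.3371e+01] 5270
lid ctr in tool mm [-2.89 -1.3 ] res 0.35 60
ee [0.6182 0.0388 0.0921] tool y yaw 35.57 q [ 0.39  0.49 -0.69  1.58  0.33  1.19  0.26]
white 207 [274.  202.1] [0.5996 0.0625 0.106 ] 127.1
white 50 [291.3 333. ] [0.6497 0.0084 0.106 ] -43.2
white 50 [258.5 333.8] [ 0.6355 -0.0024  0.106 ] -66.5
Sred 10 [286.8 248. ] [0.6259 0.0858 0.1014] 0.1035
Sgreen 244 [277.8 240.2] [0.635  0.0594 0.1059]
```

```bash
python3 -m pendant '[{"dp":[0.005,0,0],"rotation":[0,0,0],"jaw":0},{"dp":[0.01,0.003,0],"rotation":[0,0,0],"jaw":0},{"dp":[0.01,0.003,0],"rotation":[0,0,0],"jaw":0},{"dp":[0.01,0.003,0],"rotation":[0,0,0],"jaw":0}]'; python3 look.py | tail -4
python3 - <<'E'
from m import *
T=snap('top');P=cloud(T)
for n,ce,m in blobs(T,(0,130,60),(7,255,255),(270,175,310,215),3)[:4]: print('Tred',n,ce,np.median(P[m],0).round(4))
s=r.read_state();print(s['joint_vel'].round(3),s['grip_force'],s['ft_force'])
E
```

```text
time: 24.22
ee_pos: [0.6175, 0.0399, 0.0921]
eef_rot: [0.458, 0.889, -0.0, 0.001]
ft_force: [1.1, -4.3, 7.0]
width: 0.0161
grip_force: 30.0
rim circ [0.6174 0.039 ] 0.0509 31
lid plane tilt x,y,z0 [ 8.0000e-03 -0.0000e+00 -1.3392e+01] 5276
lid ctr in tool mm [-2.79 -1.29] res 0.32 60
ee [0.6175 0.0399 0.092 ] tool y yaw 35.54 q [ 0.39  0.49 -0.69  1.58  0.33  1.19  0.25]
Tred 21 [284.2 193. ] [ 0.6029 -0.051   0.0679]
[ 0.001  0.    -0.     0.001 -0.002 -0.003 -0.   ] 29.998369216918945 [ 2.62527772 -4.81026834  6.75627679]
```

Pin head is at z = 0.068 over the hole. The lid is level and centred to about 2 mm, at 45°, gripped with 30 N and still. Handing in.

```bash
python3 -c "
from bench import r
print(r.close_job())"
```

```text
the job is handed in; nothing more can be done
None
```

The job is handed in after about 24 s, with no verdict returned: the pin is seated in the fork, and the lid is on the rim, turned about 45° clockwise to the yellow marks, still gripped with 30 N.

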